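# Sort the returned vial and syringe in the hospital pharmacy

### The arm

A 6-joint arm with a two-finger parallel gripper is mounted at the origin on the work surface. World frame = base frame: x ahead of the robot, y to its left, z up, the work surface at z = 0. Lengths are in m, angles in rad, forces in N, time in s.
With the tool pointing down it reaches from about 0.275 to 0.725 m from the base axis. Payload 15.9 kg.
Tool frame: the origin (TCP) lies at the very end of the fingers, on their centre line; the grasp point (between the pads) lies hold_point_z behind it (hold_point_z is the distance from the TCP to the grasp point, in m); z points along the fingers, y is the line along which they close (so a half turn about z gives the same grasp; the last joint's range is limited). The gripper opens to 85 mm and grips with 20 to 120 N. Pads are 22 mm wide; open, the fingers measure 114 mm over their backs; the gripper's body (76 mm by 85 mm) begins 54 mm behind the grasp point. The pads swing forward as they close: fully open they stand 13 mm farther back than shut.
Start: joints at [-1.183, 0.213, -0.034, 1.323, 0, 1.571], TCP at [0.189, -0.463, 0.231] pointing down, gripper open.
Joint ranges: [-2.98, 2.98], [-0.74, 1.72], [-1.14, 1.35], [-2.1, 2.04], [-1.57, 1.44], [-3.14, 3.14]. Speed limits (rad/s): [1.89, 1.89, 2.39, 2.57, 3.14, 3.14].

### API

Orientations are given as a rotation vector (axis times angle).
In Python, from plant import get_state, read_camera, hand_in, hold_point_z gives the robot as it stands. The module is installed in compiled form; this text tells all that it offers.
- The arm moves only by the tool play_rows, never from a script. Its argument "motion" is a list of rows, each a list of 3 entries, a list of its own where there are three numbers: the shift along the tool's x, y, z in cm, then the turn about the tool's z in degrees, then the finger opening in cm, from 0 to 8.54. In form: [[[x, y, z], twist, claw], ...]. A call has exactly 8 rows; each row shifts and turns the commanded pose from where the row before left it, along the tool's axes as they then stand; what a row does not reach is not made up. A row lasts 1/8 s, in which the tool goes at most 62.5 mm and 10.7 degrees, less where a joint would pass 70% of its speed; a pose out of reach is approached as far as the arm can. A call is refused whole if a number of a shift passes 6.25 or a number of a turn 10.7, either way. A call with a gripper value outside its range is refused whole. The fingers move at their own pace and stop on an object; "grip_force" is the grip in N (left out, the last holds). Time passes only in rows, so rows that do not move let the fingers close, or fill a call up. It gives the time, the measured TCP pose, the force, the opening and the grip force at its end, in the units of the state.
- get_state(): the state, without advancing time (a new reading comes with each control period).
- read_camera(name): name is "side" or "top" or "wrist"; returns a dict with "pixels" (420x560x3 uint8, red, green, blue), "fx", "fy", "cx", "cy" (pixels), "k1" (the pictures are not rectified: a ray, as slopes to the right and down, at radius r is drawn at 1 + k1 r^2 times it, then the intrinsics apply), "R" (3x3) and "t" (3): a world point X has camera coordinates R X + t. Camera axes: x right, y down, z forward; pixel columns grow to the right and rows downward; lengths in m; the calibration is good to about 2 mm. A picture is of the moment at which its call begins. There is no depth.
- hand_in(): hands the job in; it is judged then, once.
The state is a dict: "t": time; "joint_positions": joint angles; "qvel": joint speeds; "tau": joint torques, N m; "position": TCP position; "orientation": TCP orientation; "wrist_force": force on the tool from outside, world axes, zero at the start; "moment": the same for the moment, N m; "opening": finger opening in m; "finger_force": force on a finger pad.
Only numpy, scipy, OpenCV 4.12 (cv2) and the standard library are available. Lean on these libraries where they do the work, as an engineer would, in place of code of your own. Each camera call takes 0.05 s, during which the arm holds its last target. There are 200 camera calls.

### The job

A glass vial and a capped syringe were left on the steel table between two baskets. Put each into the basket that already holds its own kind, on the floor of the basket's empty part: stand the vial upright, set down gently and not dropped, and lay the syringe flat.

Things in the scene. Friction and masses are not known exactly. Their poses are not given: they have to be found in the camera images.
- vial: The glass medicine vial standing alone on the table: body 42 mm in diameter and 50 mm tall with a paper label, then a shoulder, neck and aluminium cap 25 mm in diameter; 73 mm tall in all, about 80 g. Origin: centre of its base; z up.
- syringe: The white capped syringe lying alone on the table: barrel 22 mm in diameter and 85 mm long, along its x axis, with dark graduation rings; finger flange 36 mm wide at the -x end, behind it a thin plunger rod and thumb disc to x = -69 mm; grey nozzle cap, 9 mm thick, to x = +67 mm; about 30 g. Origin: on the barrel's axis at its mid length, 11 mm above the table when lying.
- vial_basket: A fixed light-blue open basket, outside 280 long (its x) by 200 wide (its y) by 60 mm high, walls 4 mm (a lip at the rim stands 6 mm outwards), flat floor 4 mm thick. Origin: centre of its underside, on the table; x along its length, z up. Seven vials like the loose one, fixed and 77 mm above the table at their tops, fill it from its -x end to x = -47 mm; the rest of the floor, to its +x end, is empty.
- syringe_basket: A fixed light-blue open basket, outside 280 long (its x) by 200 wide (its y) by 60 mm high, walls 4 mm (a lip at the rim stands 6 mm outwards), flat floor 4 mm thick. Origin: centre of its underside, on the table; x along its length, z up. Four syringes like the loose one, fixed and lying along its y, up to 46 mm above the table, fill it from its -x end to x = -54 mm; the rest of the floor, to its +x end, is empty.
There are look-alikes about, which are no part of the job. Leave any pink or turquoise look-alike of the syringe alone. Of the things that look like the vial, take the one that is farthest to the robot's right at the start.

How it is judged:
At the end, for the whole second after the job is handed in: The vial stands on the floor of the vial basket (its base within 11 mm of the floor), within 10 degrees of upright; the syringe lies on the floor of the syringe basket (its axis under 33 mm above the table), within 12 degrees of level; both released and at rest (x of vial in the frame of vial_basket between -0.132 and 0.132 m and y of vial in the frame of vial_basket between -0.092 and 0.092 m and z of vial in the frame of vial_basket between -0.005 and 0.015 m and angle between vial's own z axis and vertical below 0.175 rad and linear speed of each of vial, syringe below 0.03 m/s and x of syringe in the frame of syringe_basket between -0.132 and 0.132 m and y of syringe in the frame of syringe_basket between -0.092 and 0.092 m and z of syringe in the frame of syringe_basket between 0 and 0.033 m and angle between syringe's own x axis and vertical between 1.35 and 1.79 rad); the robot touches nothing.
It fails at once if the glass vial is dropped or knocked: it moves faster than 0.7 m/s (a free fall of 25 mm) while the fingers do not hold it (contact force between the fingers and vial below 0.2 N and linear speed of vial above 0.7 m/s).
It also fails if it takes over 64 s, if anything falls off the work surface, if the arm or the gripper's body presses on something with over 40 N, if the wrist force passes 120 N, or if a joint passes its speed limit or range.

## Working session

There is one attempt and no reset: what is moved stays moved. The work goes in short steps, Python scripts to look and compute and a tool call to move; the robot and the scene stay as the last step left them, time stands still between calls to the robot, and variables do not carry over. Pictures are saved under pics/ and viewed, at most 12 in all, crops included, and the job is handed in when it is done.

Besides the shell and the picture viewer there is one more tool, called after "Emit:" in YAML: its name, and indented under it one key for each argument. play_rows: Moves the arm, as the interface text tells. Its arguments: {"type":"object","properties":{"motion":{"type":"array"},"grip_force":{"type":"number"}},"required":["motion"]}

```bash
mkdir -p pics; cat > h.py <<'E'
import numpy as np, cv2
from plant import *
def snap(n,f):
    c=read_camera(n); cv2.imwrite('pics/'+f+'.png',c['pixels'][:,:,::-1]); c2={k:c[k] for k in c}; np.save('pics/'+f+'.npy',c2,allow_pickle=True); return c
def load(f): return np.load('pics/'+f+'.npy',allow_pickle=True).item()
def ray(c,u,v):
    K=np.array([[c['fx'],0,c['cx']],[0,c['fy'],c['cy']],[0,0,1.]])
    p=cv2.undistortPoints(np.array([[[u,v]]],float),K,np.array([c['k1'],0,0,0.]))[0,0]
    R=np.array(c['R']);t=np.array(c['t']); return -R.T@t, R.T@np.array([p[0],p[1],1])
def at(c,u,v,z):
    o,d=ray(c,u,v); return o+d*(z-o[2])/d[2]
def proj(c,X):
    p=np.array(c['R'])@X+c['t']; s=p[:2]/p[2]; s=s*(1+c['k1']*(s@s)); return s*[c['fx'],c['fy']]+[c['cx'],c['cy']]
E
python3 - <<'E'
from h import *
a=snap('top','top0'); b=snap('side','side0')
print(hold_point_z, get_state())
for c in(a,b): print(c['fx'],c['k1'],-np.array(c['R']).T@c['t'],c['R'])
E
```

```text
0.0187 {'t': 0.1, 'joint_positions': array([-1.18299862e+00,  2.13322264e-01, -3.49788047e-02,  1.32348990e+00,
        4.44268244e-07,  1.57079140e+00]), 'qvel': array([-0.00018973, -0.00165229,  0.00200174,  0.00064608, -0.00062642,
       -0.00036868]), 'tau': array([ 1.97718138e-03, -6.87244606e+01,  4.87807417e+01,  1.21503230e-02,
        2.56334833e-04, -9.30857844e-07]), 'position': array([ 0.18896298, -0.46259673,  0.23086495]), 'orientation': array([-3.08176128e+00, -6.05160879e-01,  3.00267550e-04]), 'wrist_force': array([ 0.0115543 , -0.10270322,  0.75774289]), 'moment': array([ 0.01446764, -0.04527763, -0.01474168]), 'finger_force': 0.0, 'opening': 0.0851047294852768}
453.7176260254448 -0.037733385727013936 [ 0.39594994 -0.00239216  1.01246194] [[-0.01871399 -0.99982392  0.00138073]
 [-0.99353302  0.01844152 -0.11203593]
 [ 0.11199074 -0.00346844 -0.9937032 ]]
426.12495043705576 0.021661590334347756 [ 0.45926978 -0.70289464  0.56978383] [[ 0.99726606 -0.07387626 -0.00164167]
 [-0.04665299 -0.61223567 -0.78929778]
 [ 0.05730528  0.78721648 -0.6140084 ]]
```

View pics/top0.png

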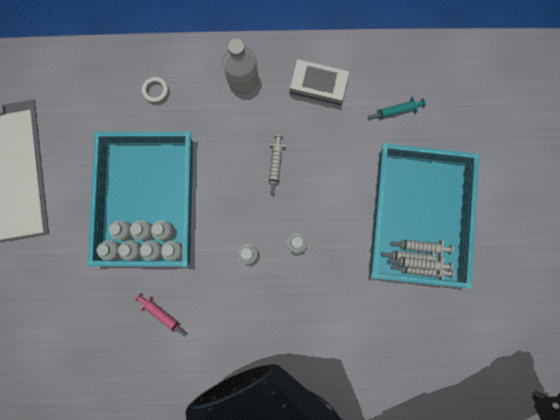

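View pics/side0.png

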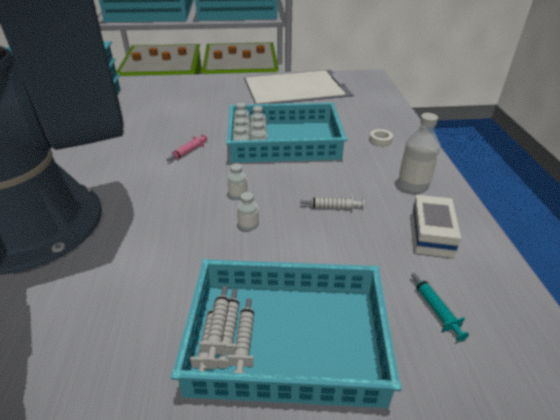

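Top picture: two vial candidates, at (248,254) and (297,242). The one at (297,242), side (248,211), is farthest to the right (−y), so it is the target. The big bottle at (240,65) is neither a match nor the rightmost. The white syringe is at (276,165); the pink one at (161,314) and the turquoise one at (398,109) stay put. The vial basket is on the left, the syringe basket on the right. I'll confirm with one crop and measure.

```bash
python3 - <<'E'
from h import *
a=load('top0');b=load('side0')
im=a['pixels'][110:290,200:340,::-1]; x=cv2.resize(im,None,fx=3,fy=3,interpolation=cv2.INTER_CUBIC)
y=cv2.resize(b['pixels'][150:240,190:380,::-1],None,fx=2,fy=2,interpolation=cv2.INTER_CUBIC)
o=np.zeros((540,800,3),np.uint8); o[:,:420]=x; o[:180,420:800]=y; cv2.imwrite('pics/crop.png',o)
print('vial cap top',at(a,297.5,240,.073), 'side',at(b,247,197,.073),'other',at(a,248,252,.073))
print('syr flange',at(a,279,147,.011),'cap tip',at(a,272,194,.011))
print('syr side tip',at(b,302,203,.011),'disc',at(b,363,204,.011))
for n,P in dict(vb=[(95,132),(191,132),(189,267),(89,266)],sb=[(383,145),(479,153),(471,287),(372,279)]).items():
    q=np.array([at(a,u,v,.06) for u,v in P]); print(n,q.round(3).tolist(),q.mean(0).round(3))
E
```

```text
vial cap top [ 0.44953662 -0.03603747  0.073     ] side [ 0.44827672 -0.03999346  0.073     ] other [0.42664109 0.06674188 0.073     ]
syr flange [ 0.66411207 -0.0011718   0.011     ] cap tip [0.55685371 0.01637506 0.011     ]
syr side tip [0.56393667 0.01239511 0.011     ] disc [ 0.69310784 -0.00094147  0.011     ]
vb [[0.693, 0.398, 0.06], [0.688, 0.188, 0.06], [0.398, 0.191, 0.06], [0.403, 0.402, 0.06]] [0.546 0.295 0.06 ]
sb [[0.652, -0.226, 0.06], [0.631, -0.434, 0.06], [0.345, -0.397, 0.06], [0.366, -0.19, 0.06]] [ 0.498 -0.312  0.06 ]
```

View pics/crop.png

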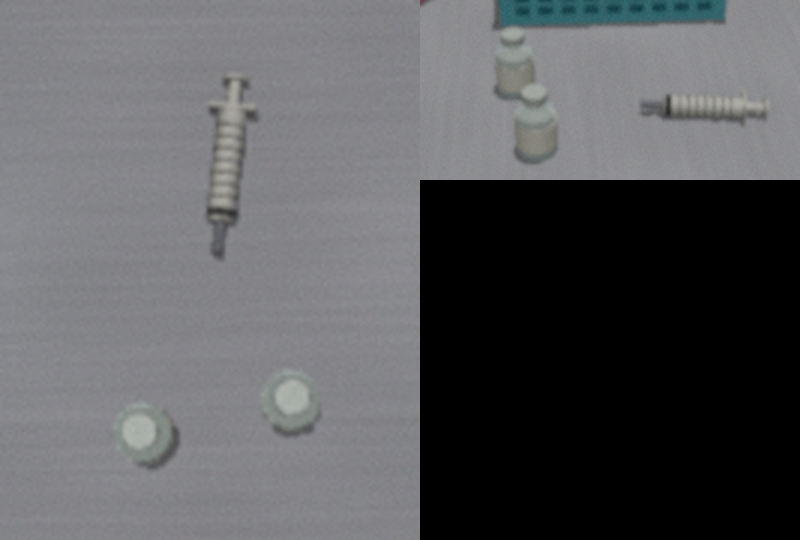

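The crop confirms the right-hand vial (crop (292,397) → top (297,242)), and both cameras put it at about (0.447, −0.037). The white syringe's barrel is centred near top (276,164). Moving over the vial.

Emit:
play_rows:
  motion:
    - [[0,0,0],7.4,8.54]
    - [[0,0,0],7.4,8.54]
    - [[0,0,0],7.4,8.54]
    - [[2.6,-4.2,0],0,8.54]
    - [[2.6,-4.2,0],0,8.54]
    - [[2.6,-4.2,0],0,8.54]
    - [[2.6,-4.2,0],0,8.54]
    - [[2.6,-4.2,0],0,8.54]

```text
t: 1.1
position: [0.3194, -0.2513, 0.2312]
orientation: [-3.141, -0.0, 0.0]
wrist_force: [0.8, -0.9, 0.2]
opening: 0.0857
finger_force: 0.0
```

Emit:
play_rows:
  motion:
    - [[2.6,-4.3,0],0,8.54]
    - [[2.6,-4.3,0],0,8.54]
    - [[2.6,-4.3,0],0,8.54]
    - [[2.6,-4.3,0],0,8.54]
    - [[2.4,-4.3,0],0,8.54]
    - [[0,0,2],0,8.54]
    - [[0,0,2],0,8.54]
    - [[0,0,0],0,8.54]

```text
t: 2.1
position: [0.4459, -0.0376, 0.1902]
orientation: [-3.141, -0.001, 0.004]
wrist_force: [0.2, -0.1, 0.8]
opening: 0.0857
finger_force: 0.0
```

```bash
python3 - <<'E'
from h import *
a=load('top0')
print('vial',at(a,297.3,242.3,.073))
tip,disc=at(a,272.7,194.3,.011),at(a,278.3,135.7,.011)
print('tip',tip,'disc',disc,np.linalg.norm(tip-disc),'fl',at(a,277.3,146,.011),'front',at(a,274,181.7,.011))
c=snap('wrist','w1'); s=get_state(); print(s['position'],s['orientation'],s['opening'],s['t'])
for X in ([.447,-.037,.073],[.447,-.037,0]): print(proj(c,np.array(X)))
E
```

```text
vial [ 0.44478211 -0.03551719  0.073     ]
tip [0.55614695 0.01482313 0.011     ] disc [ 6.90429056e-01 -5.18101773e-05  1.10000000e-02] 0.13510346977849658 fl [0.66650234 0.00263177 0.011     ] front [0.58464998 0.01144767 0.011     ]
[ 0.44649436 -0.03774849  0.19121665] [-3.14149078e+00 -5.21882475e-04  1.82809138e-03] 0.08502806903744003 2.15
[278.15924033 199.80602729]
[278.20355797 182.91466182]
```

View pics/w1.png

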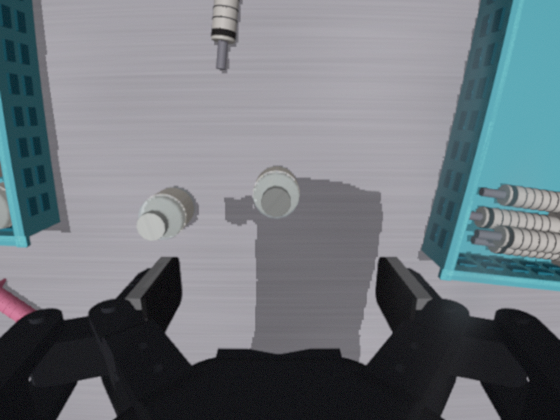

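Wrist picture: the vial's cap is at (276,202) against a predicted (278,200), so within about 1 mm. The path down is free, and the other vial at (165,215) is clear. Going down.

Emit:
play_rows:
  motion:
    - [[0,0,3],0,8.54]
    - [[0,0,3],0,8.54]
    - [[0,0,3],0,8.54]
    - [[0,0,3],0,8.54]
    - [[0,0,2.5],0,8.54]
    - [[0,0,2],0,8.54]
    - [[0,0,1.5],0,8.54]
    - [[0,0,0],0,8.54]

```text
t: 3.15
position: [0.4469, -0.038, 0.0114]
orientation: [-3.142, 0.0, 0.001]
wrist_force: [-0.1, 0.1, -0.2]
opening: 0.0853
finger_force: 0.0
```

Emit:
play_rows:
  motion:
    - [[0,0,0],0,7]
    - [[0,0,0],0,6]
    - [[0,0,0],0,5.2]
    - [[0,0,0],0,4.6]
    - [[0,0,0],0,3.8]
    - [[0,0,0],0,3.5]
    - [[0,0,0],0,3.5]
    - [[0,0,0],0,3.5]
  grip_force: 35

```text
t: 4.15
position: [0.4471, -0.0377, 0.0117]
orientation: [-3.141, -0.001, -0.001]
wrist_force: [-1.7, 0.6, 7.8]
opening: 0.0414
finger_force: 34.3
```

Emit:
play_rows:
  motion:
    - [[0,0,-1],0,3.5]
    - [[0,0,-3],0,3.5]
    - [[0,0,-3.5],0,3.5]
    - [[0,0,-3.5],0,3.5]
    - [[0,0,-3],0,3.5]
    - [[0.6,-1.2,-1],0,3.5]
    - [[1.3,-3,0],0,3.5]
    - [[1.4,-3.4,0],0,3.5]

```text
t: 5.15
position: [0.4806, 0.0197, 0.161]
orientation: [-3.124, -0.047, 0.002]
wrist_force: [0.3, -0.3, -0.4]
opening: 0.0416
finger_force: 35.6
```

Emit:
play_rows:
  motion:
    - [[1.4,-3.4,0],0,3.5]
    - [[1.4,-3.4,0],0,3.5]
    - [[1.4,-3.4,0],0,3.5]
    - [[1.4,-3.4,0],0,3.5]
    - [[1.5,-3.5,0],0,3.5]
    - [[1.5,-3.5,0],0,3.5]
    - [[1.3,-3,0],0,3.5]
    - [[0.7,-1.4,0],0,3.5]

```text
t: 6.15
position: [0.5743, 0.1601, 0.176]
orientation: [-3.009, -0.317, 0.022]
wrist_force: [-0.5, 0.6, -0.2]
opening: 0.0411
finger_force: 35.6
```

```bash
python3 - <<'E'
from h import *
c=snap('wrist','w2'); s=get_state(); print(s['position'],s['orientation'],s['opening'],s['t'],s['finger_force'])
E
```

```text
[0.5745842  0.16055529 0.17614166] [-3.00826865 -0.31809892  0.02183203] 0.04110166728302121 6.2 35.60627253726125
```

View pics/w2.png

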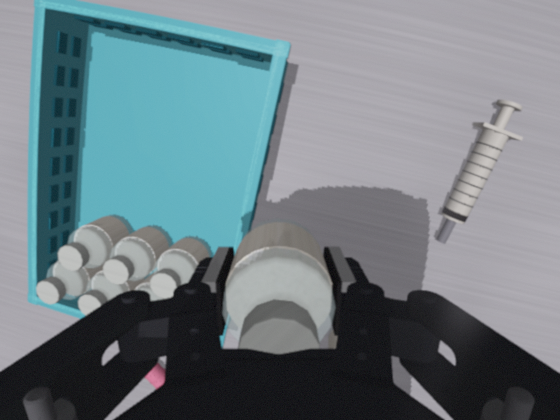

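```bash
python3 - <<'E'
from h import *
s=get_state(); print(s['joint_positions'].round(3),s['qvel'].round(3))
from scipy.spatial.transform import Rotation as R
print(R.from_rotvec(s['orientation']).as_matrix().round(3))
E
```

```text
[0.211 0.428 0.119 1.264 0.117 3.141] [-0.018 -0.024 -0.035 -0.018 -0.014 -0.005]
[[ 0.978  0.208 -0.027]
 [ 0.209 -0.971  0.114]
 [-0.002 -0.117 -0.993]]
```

Joint 6 is at its end (3.141), so the tool lagged and tilted. I'll turn back about tool z, away from the limit, and see whether the tilt clears.

Emit:
play_rows:
  motion:
    - [[0,0,0],-5,3.5]
    - [[0,0,0],-10,3.5]
    - [[0,0,0],-10,3.5]
    - [[0,0,0],-10,3.5]
    - [[0,0,0],0,3.5]
    - [[0,0,0],0,3.5]
    - [[0,0,0],0,3.5]
    - [[0,0,0],0,3.5]

```text
t: 7.2
position: [0.5739, 0.1591, 0.1768]
orientation: [-2.776, -1.206, -0.033]
wrist_force: [-0.4, 0.0, -0.2]
opening: 0.0412
finger_force: 35.6
```

```bash
cat >>h.py <<'E'
from scipy.spatial.transform import Rotation as Rot
def st():
    s=get_state(); M=Rot.from_rotvec(s['orientation']).as_matrix(); print(s['t'],s['joint_positions'].round(3),s['position'].round(4),s['opening'],s['finger_force']);print(M.round(3),'yaw',np.degrees(np.arctan2(M[1,0],M[0,0]))); return s['position'],M
E
python3 -c "
from h import *
st()"
```

```text
7.2 [0.209 0.425 0.116 1.263 0.117 2.531] [0.5739 0.1591 0.1768] 0.041215584218307004 35.59371208772063
[[ 0.684  0.729 -0.025]
 [ 0.727 -0.677  0.113]
 [ 0.066 -0.096 -0.993]] yaw 46.76416618069203
```

The tilt (6.6°, from joint 5) stayed in the command. At joint 6's lower end the same effect works in reverse, so I'll turn there, which costs about 4 s of the 64.

Emit:
play_rows:
  motion:
    - [[0,0,0],-10.7,3.5]
    - [[0,0,0],-10.7,3.5]
    - [[0,0,0],-10.7,3.5]
    - [[0,0,0],-10.7,3.5]
    - [[0,0,0],-10.7,3.5]
    - [[0,0,0],-10.7,3.5]
    - [[0,0,0],-10.7,3.5]
    - [[0,0,0],-10.7,3.5]

```text
t: 8.2
position: [0.5739, 0.1592, 0.1768]
orientation: [-1.226, -2.814, -0.145]
wrist_force: [-0.1, 0.0, -2.0]
opening: 0.0412
finger_force: 35.6
```

Emit:
play_rows:
  motion:
    - [[0,0,0],-10.7,3.5]
    - [[0,0,0],-10.7,3.5]
    - [[0,0,0],-10.7,3.5]
    - [[0,0,0],-10.7,3.5]
    - [[0,0,0],-10.7,3.5]
    - [[0,0,0],-10.7,3.5]
    - [[0,0,0],-10.7,3.5]
    - [[0,0,0],-10.7,3.5]

```text
t: 9.2
position: [0.5739, 0.1592, 0.1768]
orientation: [-1.03, 2.948, 0.181]
wrist_force: [-0.3, -0.2, -0.7]
opening: 0.0414
finger_force: 35.6
```

Emit:
play_rows:
  motion:
    - [[0,0,0],-10.7,3.5]
    - [[0,0,0],-10.7,3.5]
    - [[0,0,0],-10.7,3.5]
    - [[0,0,0],-10.7,3.5]
    - [[0,0,0],-10.7,3.5]
    - [[0,0,0],-10.7,3.5]
    - [[0,0,0],-10.7,3.5]
    - [[0,0,0],-10.7,3.5]

```text
t: 10.2
position: [0.5739, 0.1592, 0.1768]
orientation: [-2.695, 1.429, 0.116]
wrist_force: [-0.4, -0.8, -1.1]
opening: 0.0414
finger_force: 35.6
```

Emit:
play_rows:
  motion:
    - [[0,0,0],-10.7,3.5]
    - [[0,0,0],-10.7,3.5]
    - [[0,0,0],-10.7,3.5]
    - [[0,0,0],-10.7,3.5]
    - [[0,0,0],-10.7,3.5]
    - [[0,0,0],-10.7,3.5]
    - [[0,0,0],-7,3.5]
    - [[0,0,0],-5,3.5]

```text
t: 11.2
position: [0.5643, 0.1948, 0.1767]
orientation: [-3.025, -0.435, -0.002]
wrist_force: [-0.3, 1.1, -0.0]
opening: 0.0411
finger_force: 35.6
```

```bash
python3 -c "
from h import *
st()"
```

```text
11.2 [ 0.288  0.415  0.103  1.245  0.085 -3.139] [0.5643 0.1948 0.1767] 0.04114988988428203 35.60874413698912
[[ 0.96   0.281 -0.011]
 [ 0.281 -0.956  0.085]
 [ 0.014 -0.085 -0.996]] yaw 16.3406864833369
```

That works: joint 5 fell from 0.117 to 0.085 and the arm drifted towards the basket. Continuing.

Emit:
play_rows:
  motion:
    - [[0,0,0],-6,3.5]
    - [[0,0,0],-6,3.5]
    - [[0,0,0],-4,3.5]
    - [[0,0,0],0,3.5]
    - [[0,0,0],0,3.5]
    - [[0,0,0],0,3.5]
    - [[0,0,0],0,3.5]
    - [[0,0,0],0,3.5]

```text
t: 12.2
position: [0.5364, 0.2623, 0.1767]
orientation: [-3.038, -0.684, -0.038]
wrist_force: [-0.1, 0.1, -0.0]
opening: 0.0413
finger_force: 35.6
```

```bash
python3 -c "
from h import *
st()"
```

```text
12.2 [ 0.444  0.4    0.083  1.224  0.021 -3.14 ] [0.5364 0.2623 0.1767] 0.041292680289409904 35.63374914927408
[[ 0.903  0.429  0.018]
 [ 0.428 -0.903  0.032]
 [ 0.03  -0.021 -0.999]] yaw 25.369271900758033
```

The tilt is now 2°, which is good enough. Working out the move to the vial basket's empty part.

```bash
python3 -c "
from h import *
p,M=st()
M2=M@Rot.from_euler('z',12,degrees=True).as_matrix()
print(M2.round(3)); print('above',M2.T@(np.array([.590,.292,.177])-p)*100,'down14',M2.T@np.array([0,0,-.14])*100)
"
```

```text
12.2 [ 0.444  0.4    0.083  1.224  0.021 -3.14 ] [0.5364 0.2623 0.1767] 0.041292680289409904 35.63374914927408
[[ 0.903  0.429  0.018]
 [ 0.428 -0.903  0.032]
 [ 0.03  -0.021 -0.999]] yaw 25.369271900758033
[[ 0.973  0.232  0.018]
 [ 0.231 -0.972  0.032]
 [ 0.025 -0.027 -0.999]]
above [ 5.89727241 -1.64491335  0.16048294] down14 [-0.35022201  0.37123425 13.9906944 ]
```

Emit:
play_rows:
  motion:
    - [[0,0,0],6,3.5]
    - [[0,0,0],6,3.5]
    - [[1.4,-0.4,0],0,3.5]
    - [[2,-0.5,0],0,3.5]
    - [[1.6,-0.5,0],0,3.5]
    - [[0.9,-0.2,0.2],0,3.5]
    - [[0,0,0],0,3.5]
    - [[0,0,0],0,3.5]

```text
t: 13.2
position: [0.5895, 0.2917, 0.1766]
orientation: [-3.091, -0.364, -0.033]
wrist_force: [0.2, 0.4, -0.8]
opening: 0.0415
finger_force: 35.6
```

Emit:
play_rows:
  motion:
    - [[-0.05,0.05,1.5],0,3.5]
    - [[-0.05,0.05,2.5],0,3.5]
    - [[-0.05,0.1,2.5],0,3.5]
    - [[-0.1,0.1,2.5],0,3.5]
    - [[-0.1,0.1,2.5],0,3.5]
    - [[0,0,1.5],0,3.5]
    - [[0,0,1],0,3.5]
    - [[0,0,0],0,3.5]

```text
t: 14.2
position: [0.5898, 0.2916, 0.0361]
orientation: [-3.091, -0.364, -0.033]
wrist_force: [-0.3, 0.3, -1.2]
opening: 0.0415
finger_force: 35.6
```

```bash
python3 -c "
from h import *
st();c=snap('wrist','w3')
for X in([.546,.295,.004],[.499,.295,.081]): print(proj(c,np.array(X)))
t=snap('top','t3');s=snap('side','s3')
o=np.zeros((420,800,3),np.uint8);o[:,:560]=c['pixels'][:,:,::-1];o[:200,560:800]=cv2.resize(t['pixels'][110:285,60:270,::-1],(240,200));o[200:420,560:800]=cv2.resize(s['pixels'][80:210,210:352,::-1],(240,220));cv2.imwrite('pics/m3.png',o)
"
```

```text
14.2 [ 0.449  0.604  0.045  0.982  0.021 -2.926] [0.5898 0.2916 0.0361] 0.041508201126248256 35.60328090330586
[[ 0.972  0.232  0.018]
 [ 0.232 -0.972  0.031]
 [ 0.024 -0.026 -0.999]] yaw 13.409333148637545
[258.36180299 304.89843031]
[219.50013712 492.62430382]
```

View pics/m3.png

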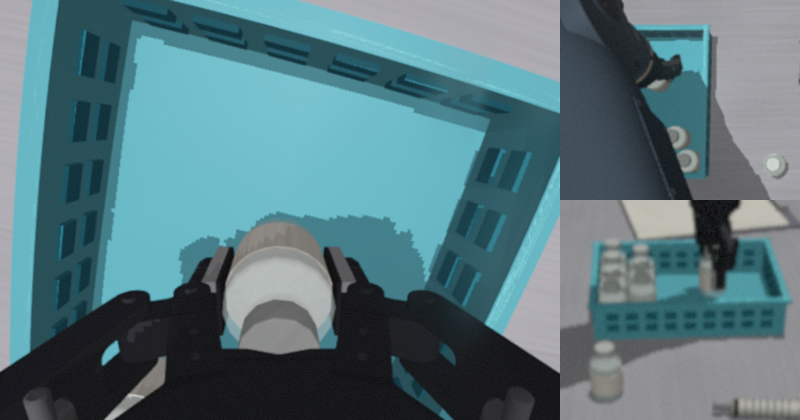

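The vial hangs over the empty floor, clear of the walls and the fixed vials (wrist view, vial at (278,280)). Lowering the last 19 mm slowly.

Emit:
play_rows:
  motion:
    - [[0,0,0.5],0,3.5]
    - [[0,0,0.5],0,3.5]
    - [[0,0,0.3],0,3.5]
    - [[0,0,0.3],0,3.5]
    - [[0,0,0.2],0,3.5]
    - [[0,0,0.1],0,3.5]
    - [[0,0,0],0,3.5]
    - [[0,0,0],0,3.5]
  grip_force: 30

```text
t: 15.35
position: [0.5904, 0.2923, 0.0176]
orientation: [-3.091, -0.364, -0.034]
wrist_force: [-0.1, 0.6, -1.4]
opening: 0.0414
finger_force: 35.6
```

Emit:
play_rows:
  motion:
    - [[0,0,0.05],0,3.5]
    - [[0,0,0.05],0,3.5]
    - [[0,0,0],0,3.5]
    - [[0,0,0],0,3.5]
    - [[0,0,0.05],0,3.5]
    - [[0,0,0],0,3.5]
    - [[0,0,0],0,3.5]
    - [[0,0,0],0,3.5]
  grip_force: 20

```text
t: 16.35
position: [0.5905, 0.2923, 0.0163]
orientation: [-3.091, -0.364, -0.034]
wrist_force: [-1.3, -0.2, 5.5]
opening: 0.0413
finger_force: 36.1
```

Contact with the floor (+5.5 N). Opening gently.

Emit:
play_rows:
  motion:
    - [[0,0,0],0,4.2]
    - [[0,0,0],0,4.4]
    - [[0,0,0],0,4.7]
    - [[0,0,0],0,5.2]
    - [[0,0,0],0,6]
    - [[0,0,0],0,7]
    - [[0,0,0],0,8]
    - [[0,0,0],0,8.5]

```text
t: 17.35
position: [0.5904, 0.2923, 0.016]
orientation: [-3.091, -0.364, -0.034]
wrist_force: [-0.6, 0.1, 0.0]
opening: 0.085
finger_force: 0.0
```

Emit:
play_rows:
  motion:
    - [[0,0,0],0,8.5]
    - [[0,0,-1],0,8.5]
    - [[0,0,-2],0,8.5]
    - [[0,0,-3],0,8.5]
    - [[0,0,-3.5],0,8.5]
    - [[0,0,-3.5],0,8.5]
    - [[0,0,-3],0,8.5]
    - [[0,0,0],0,8.5]

```text
t: 18.35
position: [0.5886, 0.2877, 0.1792]
orientation: [-3.089, -0.364, -0.041]
wrist_force: [0.1, 0.2, -0.4]
opening: 0.0849
finger_force: 0.0
```

```bash
python3 -c "
from h import *
p,M=st();c=snap('wrist','w4')
z=snap('side','s4')
o=np.zeros((420,800,3),np.uint8);o[:,:560]=c['pixels'][:,:,::-1];o[200:420,560:800]=cv2.resize(z['pixels'][80:210,210:352,::-1],(240,220));cv2.imwrite('pics/m4.png',o)
print(proj(c,np.array([.59,.292,.077])),proj(c,np.array([.59,.292,.004])))
# syringe centre (0.6246,.0073), axis yaw of tip->disc
tip,disc=np.array([.5561,.0148]),np.array([.6904,0.])
yaw=np.degrees(np.arctan2(*(disc-tip)[::-1]));print('axis',yaw)
"
```

```text
18.35 [ 0.445  0.521  0.277  1.292  0.021 -2.931] [0.5886 0.2877 0.1792] 0.0849285394740186 0.0
[[ 0.972  0.233  0.022]
 [ 0.232 -0.972  0.034]
 [ 0.03  -0.027 -0.999]] yaw 13.405571102316443
[277.90568998 207.11897192] [280.0116195  190.26334724]
axis -6.288679412045524
```

View pics/m4.png

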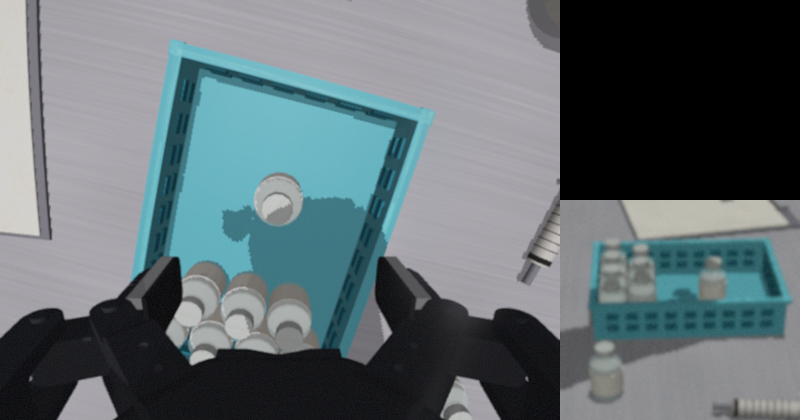

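The vial stands upright on the empty floor at (278,200), confirmed in the side view. Next, the syringe at about (0.625, 0.007), axis yaw −6.3°.

```bash
python3 -c "
from h import *
p,M=st()
M2=M@Rot.from_euler('z',19.7,degrees=True).as_matrix()
print('above',M2.T@(np.array([.625,.007,.15])-p)*100,'down',M2.T@np.array([0,0,-.1])*100)
"
```

```text
18.45 [ 0.445  0.523  0.273  1.29   0.021 -2.931] [0.5875 0.2873 0.1761] 0.08495064772899352 0.0
[[ 0.972  0.232  0.019]
 [ 0.232 -0.972  0.032]
 [ 0.025 -0.027 -0.999]] yaw 13.4093572004753
above [ 6.7568744  27.52198547  1.78780645] down [-0.14967304  0.33589272  9.99323642]
```

Emit:
play_rows:
  motion:
    - [[0,0,0],9.9,8.5]
    - [[0,0,0],9.8,7]
    - [[0.9,3.5,0],0,6]
    - [[1.2,5,0],0,6]
    - [[1.2,5,0.2],0,6]
    - [[1.2,5,0.5],0,6]
    - [[1.2,5,0.5],0,6]
    - [[1.1,4,0.5],0,6]

```text
t: 19.45
position: [0.6247, 0.0051, 0.1495]
orientation: [-3.104, 0.171, -0.023]
wrist_force: [-0.3, 0.8, 1.0]
opening: 0.06
finger_force: 0.0
```

```bash
python3 -c "
from h import *
p,M=st();c=snap('wrist','w5');cv2.imwrite('pics/m5.png',c['pixels'][:,:,::-1])
for X in([.625,.007,.011],[.5561,.0148,.011],[.6904,0,.011]): print(proj(c,np.array(X)))
"
```

```text
19.45 [-0.008  0.481  0.138  1.211  0.032 -3.039] [0.6247 0.0051 0.1495] 0.05997161524018748 0.0
[[ 0.994 -0.11   0.017]
 [-0.11  -0.993  0.031]
 [ 0.013 -0.033 -0.999]] yaw -6.3259958289931575
[281.66966782 197.48971391]
[281.24131007 269.97702119]
[281.62287008 120.50986955]
```

View pics/m5.png

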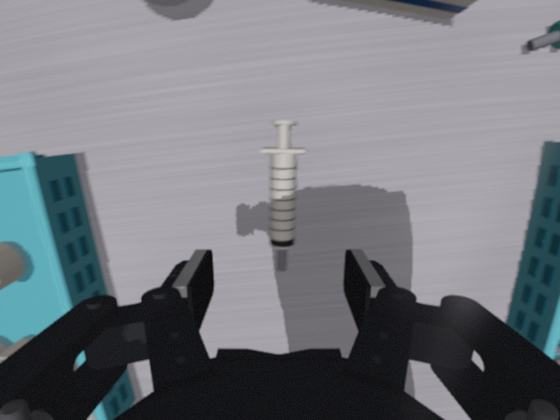

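The syringe barrel is at (283,198) against a predicted (282,197), a match. Descending.

Emit:
play_rows:
  motion:
    - [[-0.05,0,2.5],0,6]
    - [[-0.05,0,3],0,6]
    - [[-0.05,0.05,3],0,6]
    - [[0,0.1,2.5],0,6]
    - [[0,0.1,2],0,5.5]
    - [[0,0,1],0,5]
    - [[0,0,0.5],0,5]
    - [[0,0,0],0,5]

```text
t: 20.5
position: [0.6263, 0.0094, 0.0059]
orientation: [-3.104, 0.17, -0.026]
wrist_force: [-0.3, 0.6, -0.3]
opening: 0.0501
finger_force: 0.0
```

Emit:
play_rows:
  motion:
    - [[0,0,0],0,4.2]
    - [[0,0,0],0,3.5]
    - [[0,0,0],0,3]
    - [[0,0,0],0,2.5]
    - [[0,0,0],0,2]
    - [[0,0,0],0,1.6]
    - [[0,0,0],0,1.6]
    - [[0,0,0],0,1.6]
  grip_force: 30

```text
t: 21.5
position: [0.6264, 0.0093, 0.006]
orientation: [-3.104, 0.17, -0.026]
wrist_force: [-1.5, 0.3, 5.8]
opening: 0.021
finger_force: 29.4
```

Held (21 mm opening, 29 N). Lifting and turning +90° so it lies along the basket's y, which also keeps joint 6 off its limit.

Emit:
play_rows:
  motion:
    - [[0,0,-1],0,1.6]
    - [[0,0,-3],0,1.6]
    - [[0,0,-4],0,1.6]
    - [[0,0,-4],0,1.6]
    - [[0,0,-2],0,1.6]
    - [[0,0,0],8,1.6]
    - [[0,0,0],10.5,1.6]
    - [[0,0,0],10.5,1.6]

```text
t: 22.5
position: [0.6237, 0.0049, 0.1462]
orientation: [-2.957, 0.95, -0.012]
wrist_force: [0.3, -0.5, -0.3]
opening: 0.0209
finger_force: 29.5
```

Emit:
play_rows:
  motion:
    - [[0,0,0],10.5,1.6]
    - [[0,0,0],10.5,1.6]
    - [[0,0,0],10.5,1.6]
    - [[0,0,0],10.5,1.6]
    - [[0,0,0],10.5,1.6]
    - [[0,0,0],9.5,1.6]
    - [[0,0,0],0,1.6]
    - [[0,0,0],0,1.6]

```text
t: 23.5
position: [0.6238, 0.005, 0.1459]
orientation: [-2.058, 2.328, 0.018]
wrist_force: [-0.3, -1.2, -1.4]
opening: 0.0205
finger_force: 29.5
```

```bash
python3 -c "
from h import *
p,M=st()
print('above',M.T@(np.array([.545,-.318,.145])-p)*100,'down',M.T@np.array([0,0,-.1])*100)
c=snap('wrist','w6');cv2.imwrite('pics/m6.png',c['pixels'][:,:,::-1])
"
```

```text
23.5 [-0.008  0.479  0.125  1.199  0.032 -1.456] [0.6238 0.005  0.1459] 0.0205420467194723 29.49899822473526
[[-0.122 -0.992  0.018]
 [-0.992  0.123  0.032]
 [-0.034 -0.014 -0.999]] yaw -97.03474157062338
above [33.00267268  3.84563531 -1.07607541] down [0.3357216  0.14336969 9.99333459]
```

View pics/m6.png

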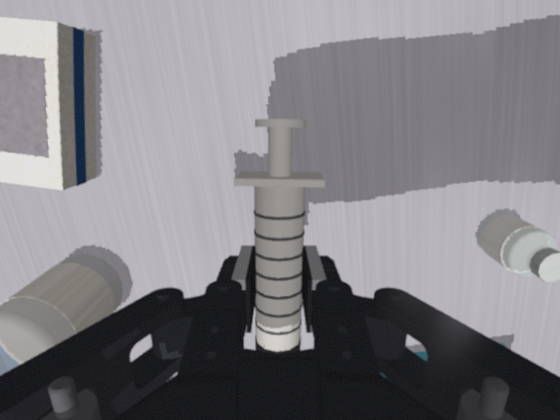

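The syringe is gripped mid-barrel and looks level (barrel at (278,265)). Carrying it over the syringe basket.

Emit:
play_rows:
  motion:
    - [[2.5,0.3,0],0,1.6]
    - [[4.5,0.5,-0.1],0,1.6]
    - [[5,0.6,-0.2],0,1.6]
    - [[5,0.6,-0.2],0,1.6]
    - [[5,0.6,-0.2],0,1.6]
    - [[5,0.6,-0.2],0,1.6]
    - [[4,0.4,-0.1],0,1.6]
    - [[2,0.2,0],0,1.6]

```text
t: 24.55
position: [0.5436, -0.3195, 0.144]
orientation: [-2.054, 2.332, 0.018]
wrist_force: [-0.4, 0.6, -1.0]
opening: 0.0207
finger_force: 29.5
```

Emit:
play_rows:
  motion:
    - [[0,0,0],0,1.6]
    - [[0,0,2],0,1.6]
    - [[0.1,0.1,2.5],0,1.6]
    - [[0.1,0.1,2.5],0,1.6]
    - [[0.1,0,1.5],0,1.6]
    - [[0,0,0.5],0,1.6]
    - [[0,0,0],0,1.6]
    - [[0,0,0],0,1.6]

```text
t: 25.55
position: [0.544, -0.3178, 0.0548]
orientation: [-2.053, 2.331, 0.016]
wrist_force: [0.4, 0.3, 1.3]
opening: 0.021
finger_force: 29.5
```

```bash
python3 -c "
from h import *
p,M=st();c=snap('wrist','w7');z=snap('side','s7')
o=np.zeros((420,800,3),np.uint8);o[:,:]=0;o[:300,:400]=cv2.resize(c['pixels'][:,:,::-1],(400,300));o[:300,400:800]=cv2.resize(z['pixels'][230:410,160:400,::-1],(400,300));cv2.imwrite('pics/m7.png',o)
"
```

```text
25.55 [-0.547  0.561  0.021  1.031  0.036 -1.991] [ 0.544  -0.3178  0.0548] 0.02104705191736234 29.501780569553375
[[-0.126 -0.992  0.019]
 [-0.991  0.127  0.031]
 [-0.033 -0.015 -0.999]] yaw -97.24739259549956
```

View pics/m7.png

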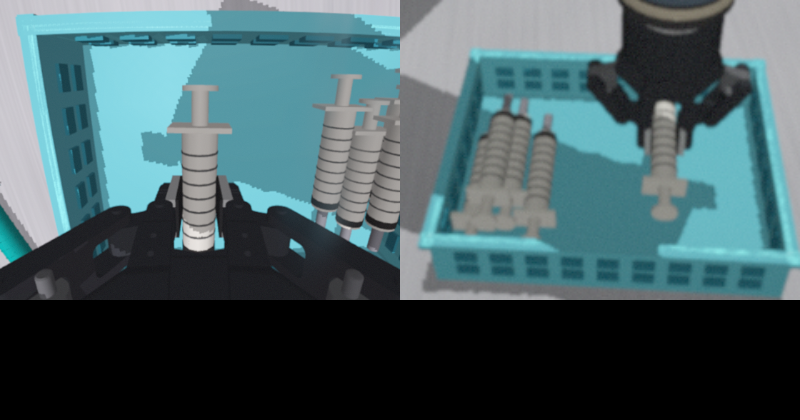

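The syringe is inside the walls over the empty floor, clear of the others. Lowering it to the floor.

Emit:
play_rows:
  motion:
    - [[0,0,1],0,1.6]
    - [[0.1,0,1.2],0,1.6]
    - [[0,0,1],0,1.6]
    - [[0,0,0.6],0,1.6]
    - [[0,0,0.3],0,1.6]
    - [[0,0,0.2],0,1.6]
    - [[0,0,0],0,1.6]
    - [[0,0,0],0,1.6]

```text
t: 26.65
position: [0.5443, -0.3173, 0.0113]
orientation: [-2.053, 2.332, 0.017]
wrist_force: [-0.8, 2.5, 2.5]
opening: 0.0205
finger_force: 29.9
```

Touching the floor (+2.5 N). Opening, then withdrawing.

Emit:
play_rows:
  motion:
    - [[0,0,0],0,2.2]
    - [[0,0,0],0,2.6]
    - [[0,0,0],0,3.2]
    - [[0,0,0],0,4]
    - [[0,0,0],0,5]
    - [[0,0,0],0,5.5]
    - [[0,0,0],0,5.5]
    - [[0,0,0],0,5.5]

```text
t: 27.65
position: [0.5441, -0.3172, 0.0109]
orientation: [-2.053, 2.332, 0.018]
wrist_force: [-0.3, 0.0, 0.4]
opening: 0.055
finger_force: 0.0
```

Emit:
play_rows:
  motion:
    - [[0,0,-1],0,5.5]
    - [[0,0,-2],0,5.5]
    - [[0,0,-3],0,5.5]
    - [[0,0,-4],0,5.5]
    - [[0,0,-4],0,5.5]
    - [[0,0,-2],0,5.5]
    - [[0,0,0],0,5.5]
    - [[0,0,0],0,5.5]

```text
t: 28.65
position: [0.5409, -0.3221, 0.1701]
orientation: [-2.053, 2.332, 0.02]
wrist_force: [-0.2, 0.4, 0.2]
opening: 0.0548
finger_force: 0.0
```

```bash
python3 -c "
from h import *
p,M=st();c=snap('wrist','w8');z=snap('side','s8')
o=np.zeros((420,800,3),np.uint8);o[:300,:400]=cv2.resize(c['pixels'][:,:,::-1],(400,300));o[:300,400:800]=cv2.resize(z['pixels'][60:410,160:400,::-1],(400,300));cv2.imwrite('pics/m8.png',o)
"
```

```text
28.65 [-0.555  0.503  0.225  1.295  0.036 -1.999] [ 0.5409 -0.3221  0.1701] 0.05479739803283433 0.0
[[-0.126 -0.992  0.017]
 [-0.991  0.127  0.032]
 [-0.034 -0.013 -0.999]] yaw -97.26124504578556
```

View pics/m8.png

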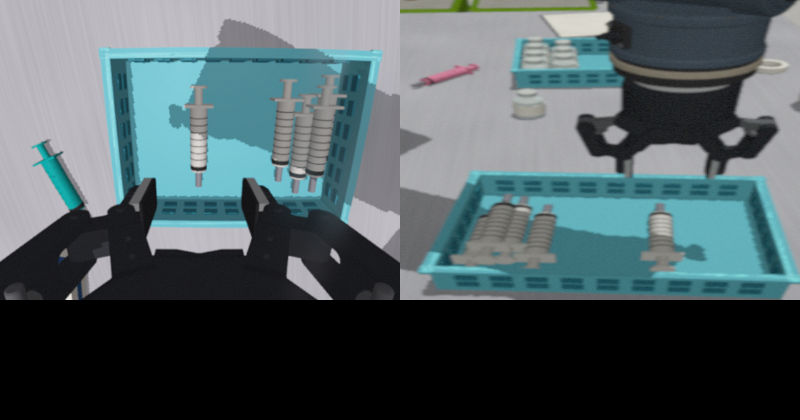

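The syringe lies flat on the empty floor at (198,135), released, and the robot is clear of everything. Handing in.

```bash
python3 -c "
from plant import *
print(hand_in())"
```

```text
the job is handed in; nothing more can be done
None
```

Handed in at about 29 s of the 64 s limit: the vial stands upright in the vial basket and the syringe lies flat in the syringe basket, both released and clear in the last pictures of each; the hand-in returned no verdict.

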